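# Check pull on the luthier's tension gauge

## Robot

A 6-joint arm with a two-finger parallel gripper is mounted at the origin on the work surface. World frame = base frame: x ahead of the robot, y to its left, z up, the work surface at z = 0. Lengths are in mm, angles in rad, forces in N, time in s.
With the tool pointing down it reaches from about 275 to 1000 mm from the base axis. Payload 8.4 kg.
Tool frame: the origin (TCP) lies midway between the tips of the shut fingers; the grasp point (between the pads) lies 19 mm behind it; z points along the fingers, y is the line along which they close (so a half turn about z gives the same grasp; the last joint's range is limited). The gripper opens to 85 mm and grips with 20 to 120 N. Pads are 22 mm wide; open, the fingers measure 114 mm over their backs; the gripper's body (76 mm by 85 mm) begins 54 mm behind the grasp point. The pads swing forward as they close: fully open they stand 13 mm farther back than shut.
Start: joints at [-1.289, 0.353, 1.633, -0, 1.155, -0.002], TCP at [175.002, -600.002, 203.081] pointing down, gripper open.
Joint ranges: [-2.63, 2.63], [-0.92, 2.1], [0.06, 2.66], [-1.3, 4.44], [0, 2.69], [-3.02, 3.02]. Speed limits (rad/s): [2.22, 2.22, 2.79, 3.14, 3.14, 3.14].

## Interface

Orientations are given as [roll, pitch, yaw] about the fixed x, y, z axes, in that order (R = Rz(yaw) Ry(pitch) Rx(roll)).
In Python, from rig import r, cams gives the robot as it stands. The module is installed in compiled form; this text tells all that it offers.
- The arm moves only by the tool send_rows, never from a script. Its argument "targets" is one flat list of numbers, 7 for each row, row after row: the shift along the tool's x, y, z in m, then the turn, a rotation vector about the tool's x, y, z in rad, then the opening, from -1 (shut) to 1 (fully open). In form: [tx, ty, tz, wx, wy, wz, fingers, tx, ty, tz, wx, wy, wz, fingers, ...]. A call has 1 to 12 rows; each row is the pose to reach, as a shift and turn from the pose commanded when the call began, along the tool's axes at that moment; what a row does not reach only later rows make up. A row lasts 1/12 s, in which the tool goes at most 41.7 mm and 7.16 degrees, less where a joint would pass 70% of its speed; a pose out of reach is approached as far as the arm can. A call with a gripper value outside its range is refused whole. The fingers move at their own pace and stop on an object; "grip_force" is the grip in N (left out, the last holds). Time passes only in rows, so rows that repeat a pose let the fingers close. It gives the time, the measured TCP pose, the force, the opening and the grip force at its end, in the units of the state.
- r.sense(): the state, without advancing time (a new reading comes with each control period).
- cams.grab_frame(name): name is "scene" or "top"; returns a dict with "color" (384x512x3 uint8, blue, green, red), "fx", "fy", "cx", "cy" (pixels), "k1" (the pictures are not rectified: a ray, as slopes to the right and down, at radius r is drawn at 1 + k1 r^2 times it, then the intrinsics apply), "xyz" and "attitude" of the camera in the world. Camera axes: x right, y down, z forward; pixel columns grow to the right and rows downward; lengths in mm; the calibration is good to about 2 mm. A picture is of the moment at which its call begins. There is no depth.
- r.sign_off(): hands the job in; it is judged then, once.
The state is a dict: "clock": time; "qpos": joint angles; "qvel": joint speeds; "joint_efforts": joint torques, N m; "eef_pos": TCP position; "tcp_rot": TCP orientation; "contact_force": force on the tool from outside, world axes, zero at the start; "wrist_torque": the same for the moment, N m; "opening": opening from 0.0 (shut) to 1.0 (fully open); "grasp_force": force on a finger pad.
Only numpy, scipy, OpenCV 4.12 (cv2) and the standard library are available. Lean on these libraries where they do the work, as an engineer would, in place of code of your own. Each camera call takes 0.05 s, during which the arm holds its last target. There are 200 camera calls.

## Task

Do the daily check of the string-tension gauge. Zero the readout by pressing the big round key fully down, then pull the gauge's sprung slide out by its wooden grip until its pointer stands in the gap of the dark fork on the rule, hold it still there for a good second without pulling on past the fork, and ease it gently back fully home, never letting it snap. Last, press the long bar key fully down to store the check; leave the small square key, the fork and the things standing around alone.

Things in the scene. Friction and masses are not known exactly. Their poses are not given: they have to be found in the camera images.
- gauge: The fixed pull gauge: aluminium base plate 340 (x) x 110 (y) x 12 mm with a steel spring tube (44 mm diameter, top 64 mm up) lying at its +x end, front at x=+50 mm, and a grey end stop (34 mm up) at x=-160 mm. Origin: centre of the plate's underside, on the bench. The slide pulls out along the gauge's own -x; a white rule with 10 mm ticks lies on its +y side.
- slide (a joint): How far the sprung slide is pulled out, m: 0 = fully home (x=0 in the gauge), grows along the gauge's -x to 0.125. A spring pulls it home: about 3 N at home rising to about 13 N at 0.1.
- grip (a point): Middle of the slide's upright wooden grip, 72 mm above the bench. The grip is a block 24 mm along the gauge's x, 16 mm along its y, standing from 44 mm to 91 mm above the bench on a steel carriage 40 x 36 mm whose top is 44 mm up.
- pointer (a point): Outer end of the slide's black pointer, a bar 3 mm wide (x) pointing to the gauge's +y, 33 mm above the bench; it passes over the fork. It lies 42 mm to +y of the grip, at the grip's x.
- fork (a joint): Where the stiff fork is set along the rule, m: it marks the pull to be made (the pointer is in the middle of the gap when joint slide equals this value). Must not be moved.
- fork_gap (a point): Middle of the gap in the dark steel fork: two prongs 4 mm wide, 12 mm apart (clear), pointing to the gauge's -y from a small block at the plate's +y edge; prong tops 28 mm above the bench, just under the pointer's height. Its axes are those of the gauge (x along the pull line, pull is -x).
- readout: Grey readout box fixed to the bench, 130 (x) x 180 (y) x 40 mm high, dark display in the +x half of its top, three white keys in a row along y in its -x half, 54 mm apart, in any order. Origin: centre of its underside.
- round_top (a point): Centre of the top of the big round key (zero), 26 mm diameter, standing 14 mm above the box (54 mm above the bench) when up; pressed straight down.
- round_key (a joint): Travel of the round key, m: 0 = up, 0.006 = fully down (about 4 N); it springs back.
- bar_top (a point): Centre of the top of the long bar key (store), 38 (box x) x 12 (box y) mm, same height as the round key; pressed straight down.
- bar_key (a joint): Travel of the bar key, m: 0 = up, 0.006 = fully down (about 4 N); it springs back.
- square_top (a point): Centre of the top of the small square key, 14 x 14 mm, same height; not to be pressed.
- square_key (a joint): Travel of the square key, m: 0 = up, 0.006 = fully down.
- jar: Loose amber jar with a steel cap, 56 mm diameter, 85 mm high; origin at the centre of its underside. Bystander.
- spool: Loose turned wooden spool clamp standing upright, 44 mm diameter, 100 mm high; origin at the centre of its underside. Bystander.
- plane: Loose small hand plane, 45 x 110 x 42 mm high, iron sole and dark wooden body; origin at the centre of its underside. Bystander.

How it is judged:
By the outcome, as a careful person would: the job done as asked, in the order asked, and still so for the second after the job is handed in, with the robot touching nothing.
It also fails if it takes over 58 s, if anything falls off the work surface, if the arm or the gripper's body presses on something with over 40 N, if the wrist force passes 120 N, or if a joint passes its speed limit or range.

## Working session

There is one attempt and no reset: what is moved stays moved. The work goes in short steps, Python scripts to look and compute and a tool call to move; the robot and the scene stay as the last step left them, time stands still between calls to the robot, and variables do not carry over. Pictures are saved under pics/ and viewed, at most 10 in all, crops included, and the job is handed in when it is done.

Besides the shell and the picture viewer there is one more tool, called as name(argument=value, ...) on one line, values as JSON. send_rows: Moves the arm, as the interface text tells. Its arguments: {"type":"object","properties":{"targets":{"type":"array"},"grip_force":{"type":"number"}},"required":["targets"]}

```bash
mkdir -p pics; python3 - <<'E'
from rig import r,cams
import cv2
for n in("scene","top"):
    f=cams.grab_frame(n); cv2.imwrite(f"pics/{n}1.png",f["color"]); print({k:v for k,v in f.items() if k!="color"})
print(r.sense())
E
```

```text
{'fx': 397.48103451411225, 'fy': 397.48103451411225, 'cx': 250.84198330690822, 'cy': 184.86515471056484, 'k1': -0.12470695717270804, 'xyz': array([ 999.12452106,  769.24441141, 1004.10466869]), 'attitude': array([-2.36189415, -0.00668183,  2.59945235])}
{'fx': 425.4784253023571, 'fy': 425.4784253023571, 'cx': 251.43221412100434, 'cy': 189.1733837847626, 'k1': -0.023736864698894827, 'xyz': array([ 408.04834326,    4.7231466 , 1148.56158168]), 'attitude': array([-3.02489533,  0.0048422 , -1.57758829])}
{'clock': 0.1, 'qpos': array([-1.28940262e+00,  3.53562826e-01,  1.63406834e+00, -8.51543901e-07,
        1.15519283e+00, -2.36445505e-03]), 'qvel': array([-0.00022447,  0.00025194, -0.00160223, -0.00052551,  0.0002985 ,
       -0.00141533]), 'joint_efforts': array([ 1.11758523e-03, -6.06357408e+01, -3.42821789e+01,  2.48697899e-05,
        4.01429774e-03,  1.30386999e-05]), 'eef_pos': array([ 174.8706843 , -599.55458254,  202.44313578]), 'tcp_rot': array([-3.14036132e+00, -2.13281383e-06,  2.83758504e-01]), 'contact_force': array([ 0.58448969, -0.09785385, -0.70970841]), 'wrist_torque': array([-0.00616334,  0.03240949, -0.00739725]), 'grasp_force': 0.0, 'opening': 1.0008831357303778}
```

View pics/scene1.png

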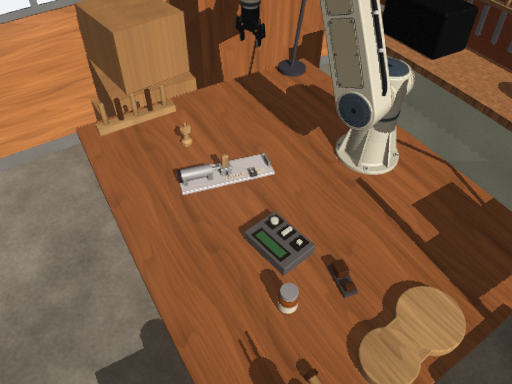

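View pics/top1.png

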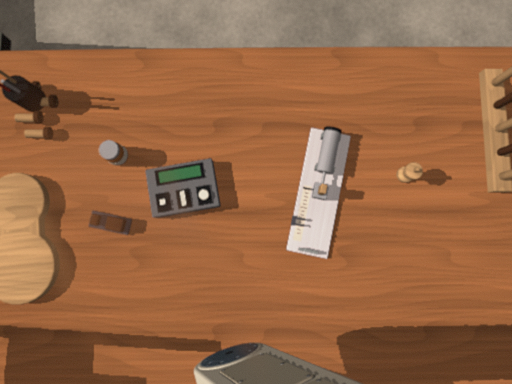

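The top view shows the gauge at about (320,190) with the grip at (322,189) and the fork at (301,222). On the readout, the round key is at (204,195), the bar at (183,199) and the square at (163,202). I'll zoom in.

```bash
cat > h.py <<'E'
import numpy as np,cv2
from scipy.spatial.transform import Rotation as R
def cal(f):
    K=np.array([[f["fx"],0,f["cx"]],[0,f["fy"],f["cy"]],[0,0,1.]]);return K,np.array([f["k1"],0,0,0.]),R.from_euler("xyz",f["attitude"]).as_matrix(),np.array(f["xyz"])
def onplane(f,px,z):
    K,d,M,c=cal(f);p=cv2.undistortPoints(np.array(px,float).reshape(-1,1,2),K,d).reshape(-1,2)
    v=np.c_[p,np.ones(len(p))]@M.T
    return c+v*((z-c[2])/v[:,2])[:,None]
def proj(f,P):
    K,d,M,c=cal(f);q=(np.array(P,float).reshape(-1,3)-c)@M
    return cv2.projectPoints(q,np.zeros(3),np.zeros(3),K,d)[0].reshape(-1,2)
E
python3 - <<'E'
import cv2,numpy as np
a=cv2.imread("pics/top1.png")
A=cv2.resize(a[118:268,275:365],None,fx=4,fy=4,interpolation=cv2.INTER_CUBIC)
B=cv2.resize(a[150:225,140:225],None,fx=4,fy=4,interpolation=cv2.INTER_CUBIC)
B=cv2.copyMakeBorder(B,0,300,0,0,cv2.BORDER_CONSTANT)
cv2.imwrite("pics/c1.png",np.hstack([A,B]))
s=cv2.imread("pics/scene1.png")
A=cv2.resize(s[145:200,170:280],None,fx=5,fy=5,interpolation=cv2.INTER_CUBIC)
B=cv2.resize(s[205:275,240:320],None,fx=4,fy=4,interpolation=cv2.INTER_CUBIC)
B=cv2.copyMakeBorder(B,0,0,0,230,cv2.BORDER_CONSTANT)
cv2.imwrite("pics/c2.png",np.vstack([A,B]))
E
```

```text
(no output)
```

View pics/c1.png

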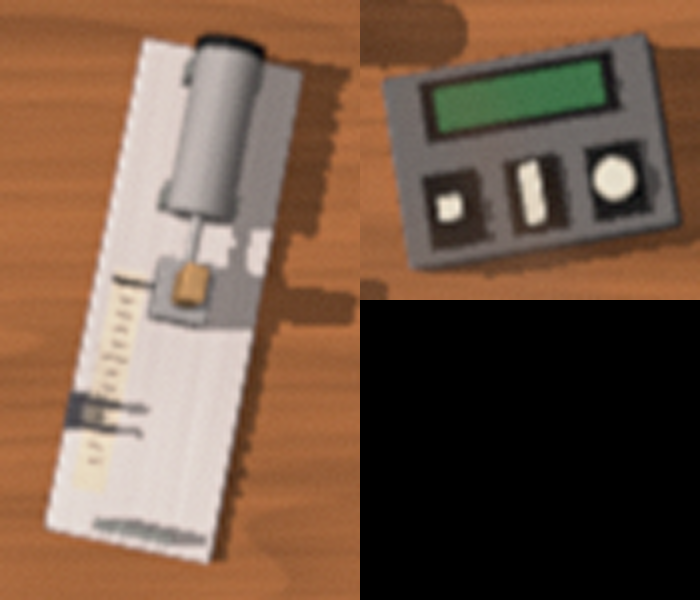

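View pics/c2.png

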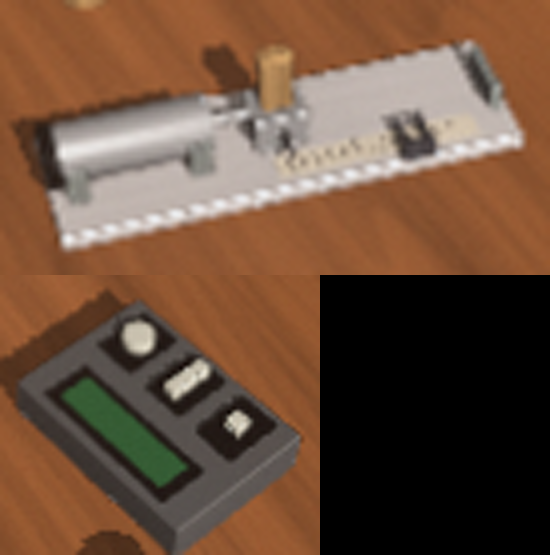

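The crops give plate corners at c1 (143,38), (302,72), (210,563) and (46,528), the pointer tip at (115,279) and the prongs near (110,405) and (105,430). The round, bar and square keys are at (615,178), (532,192) and (450,207).

```bash
python3 - <<'E'
from h import *
from rig import cams
np.set_printoptions(precision=1,suppress=True)
f=cams.grab_frame("top");g=cams.grab_frame("scene")
def full(p,o,s,off=0): return (np.array(p,float)-[off,0]+.5)/s-.5+np.array(o)
T=lambda p,z:onplane(f,full(p,(275,118),4),z)
# plate: white mask -> hull rect
C=T([(143,38),(302,72),(210,563),(46,528)],12);print(C)
ax=(C[0]+C[1]-C[2]-C[3])/2;yaw=np.arctan2(ax[1],ax[0]);o=C.mean(0);print("len",np.linalg.norm(ax),"yaw",yaw,"o",o, "w",np.linalg.norm(C[0]-C[1]))
ex=np.array([np.cos(yaw),np.sin(yaw)]);ey=np.array([-ex[1],ex[0]])
G=lambda P:np.c_[(P-o)[:,:2]@ex,(P-o)[:,:2]@ey]
print("pointer tip,mid",G(T([(115,279),(135,283)],33)))
print("prongs",G(T([(110,405),(105,430)],28)))
print("grip top blob",G(T([(192,270)],91)))
S=lambda p,z:onplane(g,full(p,(170,145),5),z)
print("scene pointer",G(S([(289,160)],33)),"fork tips",G(S([(395,118),(422,112)],28)), "griptop",G(S([(275,52)],91)))
B=T  # keys by mask
for n,fr,z in(("top",f,54),("scene",g,54)):
    im=fr["color"];hsv=cv2.cvtColor(im,cv2.COLOR_BGR2HSV)
    m=((hsv[...,1]<60)&(hsv[...,2]>165)).astype(np.uint8)
    k=np.zeros_like(m)
    if n=="top":k[150:225,140:225]=1
    else:k[205:275,240:320]=1
    _,_,st,ce=cv2.connectedComponentsWithStats(m*k)
    for s,c in zip(st[1:],ce[1:]):
        if s[4]>4:print(n,s[4],c,onplane(fr,c,z))
E
```

```text
[[ 711.1 -153.2   12. ]
 [ 686.6 -261.2   12. ]
 [ 355.9 -189.3   12. ]
 [ 379.6  -81.4   12. ]]
len 338.83923096351026 yaw -0.21370626989145897 o [ 533.3 -171.3   12. ] w 110.81328964721679
pointer tip,mid [[-0.1 44.3]
 [ 0.  30.9]]
prongs [[-81.9  31.1]
 [-98.7  31.1]]
grip top blob [[7.1 3.4]]
scene pointer [[ 4.8 46.6]] fork tips [[ -81.3   24.1]
 [-101.8   24.2]] griptop [[-1.6 -2.4]]
top 61 [182.5 197.9] [[515.1 187.6  54. ]]
top 71 [203.1 194.1] [[524.4 134.5  54. ]]
top 28 [162.  201.5] [[506.  240.7  54. ]]
scene 41 [274.4 220. ] [[525.3 136.3  54. ]]
scene 44 [286.6 230.5] [[516.1 189.5  54. ]]
scene 17 [299.1 241.3] [[507.5 242.1  54. ]]
```

send_rows(targets=[0.542,-0.609,0.05,0,0,0.498,-1,0.542,-0.609,0.05,0,0,0.498,-1,0.542,-0.609,0.05,0,0,0.498,-1,0.542,-0.609,0.05,0,0,0.498,-1,0.542,-0.609,0.05,0,0,0.498,-1,0.542,-0.609,0.05,0,0,0.498,-1,0.542,-0.609,0.05,0,0,0.498,-1,0.542,-0.609,0.05,0,0,0.498,-1,0.542,-0.609,0.05,0,0,0.498,-1,0.542,-0.609,0.05,0,0,0.498,-1,0.542,-0.609,0.05,0,0,0.498,-1,0.542,-0.609,0.05,0,0,0.498,-1])

```text
clock: 1.2
eef_pos: [389.3, -147.8, 172.6]
tcp_rot: [3.141, -0.001, -0.214]
contact_force: [0.9, -0.0, -0.6]
opening: -0.002
grasp_force: 0.0
```

```bash
cat > to.py <<'E'
import sys,numpy as np
from rig import r
from scipy.spatial.transform import Rotation as R
np.set_printoptions(precision=4,suppress=True)
s=r.sense();t=np.array(list(map(float,sys.argv[1:4])));M=R.from_euler("xyz",s["tcp_rot"])
print(s["clock"],s["eef_pos"],s["tcp_rot"],s["contact_force"],s["opening"],s["grasp_force"],s["qpos"])
print("shift m",M.inv().apply(t-s["eef_pos"])/1000,"yaw dz",s["tcp_rot"][2]+0.2137)
E
python3 to.py 525 135.5 80
```

```text
1.2 [ 389.3308 -147.7675  172.6268] [ 3.1415 -0.0007 -0.2144] [ 0.8721 -0.0438 -0.6077] -0.0022884112130596343 0.0 [-0.3663  0.058   2.087  -0.      0.9959  1.4189]
shift m [ 0.0722 -0.3057  0.0926] yaw dz -0.0007274456824928333
```

send_rows(targets=[0.072,-0.306,0.08,0,0,0,-1,0.072,-0.306,0.08,0,0,0,-1,0.072,-0.306,0.08,0,0,0,-1,0.072,-0.306,0.08,0,0,0,-1,0.072,-0.306,0.08,0,0,0,-1,0.072,-0.306,0.08,0,0,0,-1,0.072,-0.306,0.08,0,0,0,-1,0.072,-0.306,0.08,0,0,0,-1,0.072,-0.306,0.08,0,0,0,-1,0.072,-0.306,0.08,0,0,0,-1,0.072,-0.306,0.08,0,0,0,-1,0.072,-0.306,0.08,0,0,0,-1])

```text
clock: 2.2
eef_pos: [523.7, 133.1, 92.6]
tcp_rot: [3.141, 0.0, -0.215]
contact_force: [0.6, -0.2, 0.5]
opening: -0.0
grasp_force: 0.0
```

```bash
python3 to.py 525 135.5 56
```

```text
2.2 [523.7447 133.0556  92.6354] [ 3.1412  0.0004 -0.215 ] [ 0.644  -0.2413  0.4952] -0.00040355487581861824 0.0 [ 0.2461  0.3586  1.9099 -0.0002  0.8736  2.032 ]
shift m [ 0.0007 -0.0027  0.0366] yaw dz -0.001250480540012866
```

send_rows(targets=[0.001,-0.002,0.02,0,0,0,-1,0.001,-0.002,0.03,0,0,0,-1,0.001,-0.002,0.036,0,0,0,-1,0.001,-0.002,0.038,0,0,0,-1,0.001,-0.002,0.04,0,0,0,-1,0.001,-0.002,0.041,0,0,0,-1,0.001,-0.002,0.042,0,0,0,-1,0.001,-0.002,0.043,0,0,0,-1,0.001,-0.002,0.043,0,0,0,-1,0.001,-0.002,0.043,0,0,0,-1])

```text
clock: 3.03
eef_pos: [525.9, 135.8, 49.7]
tcp_rot: [-3.141, -0.0, -0.214]
contact_force: [-0.8, 0.8, -0.9]
opening: 0.002
grasp_force: 0.0
```

send_rows(targets=[0,0,0.001,0,0,0,-1,0,0,0.002,0,0,0,-1,0,0,0.002,0,0,0,-1,0,0,0.002,0,0,0,-1])

```text
clock: 3.37
eef_pos: [525.7, 135.8, 47.4]
tcp_rot: [3.142, 0.0, -0.214]
contact_force: [-0.8, 0.2, -0.6]
opening: 0.001
grasp_force: 0.0
```

```bash
python3 - <<'E'
from rig import cams,r
from h import *
ims=[]
for n,z,w in(("top",(125,140),110),("scene",(225,180),110)):
    f=cams.grab_frame(n);print(proj(f,[[525,135.5,54]]));ims.append(cv2.resize(f["color"][z[1]:z[1]+100,z[0]:z[0]+100],None,fx=4,fy=4,interpolation=cv2.INTER_CUBIC))
cv2.imwrite("pics/p1.png",np.hstack(ims));print(r.sense()["contact_force"],r.sense()["eef_pos"])
E
```

```text
[[202.66330708 193.90248335]]
[[274.33912701 219.83217185]]
[-0.33308529  0.06627294  0.08512867] [525.70455804 135.78899014  47.49299807]
```

View pics/p1.png

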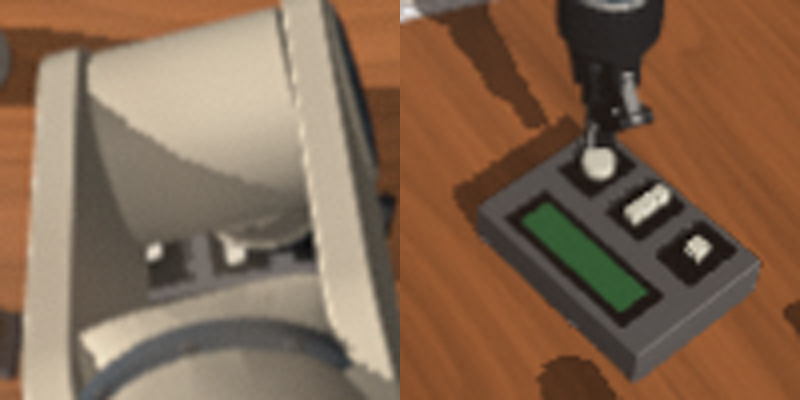

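The scene crop shows the fingertips just above and behind the round key at crop (597,140), with the key at (600,162). It looks unpressed, and the wrist force agrees. I'll look closer.

```bash
python3 - <<'E'
from rig import cams,r
from h import *
f=cams.grab_frame("scene");s=r.sense()
print(proj(f,[s["eef_pos"],s["eef_pos"]+[0,0,20]]))
cv2.imwrite("pics/p2.png",cv2.resize(f["color"][180:245,245:310],None,fx=9,fy=9,interpolation=cv2.INTER_CUBIC))
E
```

```text
[[274.09263974 221.31829427]
 [274.41231362 217.17455061]]
```

View pics/p2.png

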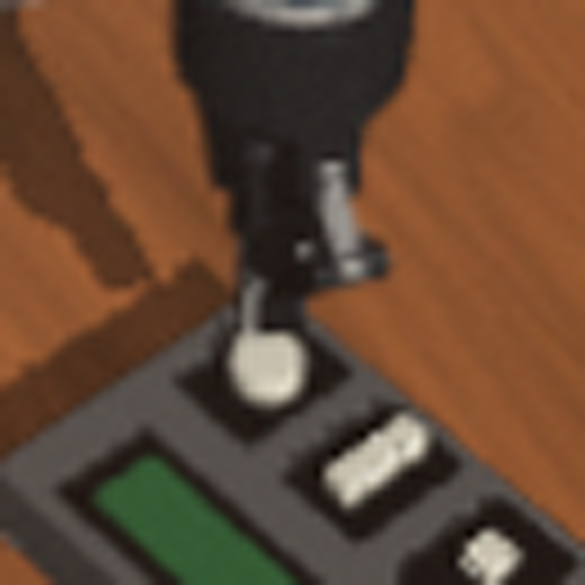

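```bash
python3 - <<'E'
from rig import cams,r
from h import *
f=cams.grab_frame("scene");t=cams.grab_frame("top");s=r.sense()
a=R.from_euler("xyz",[-3.1404,0,.2838]).as_matrix();p=np.array([174.9,-599.6,202.4])
P=[p-a[:,2]*13+a[:,1]*y for y in(-42,0,42)];print(proj(f,P)); print(s["eef_pos"],s["contact_force"],proj(t,s["eef_pos"]))
x=cv2.imread("pics/scene1.png")[0:60,220:280];y=f["color"][200:235,258:293]
cv2.imwrite("pics/p3.png",np.hstack([cv2.resize(x,(400,400),interpolation=cv2.INTER_CUBIC),cv2.resize(t["color"][180:215,175:210],(400,400),interpolation=cv2.INTER_CUBIC)]))
E
```

```text
[[256.80970407  52.69283456]
 [249.55659353  49.6101584 ]
 [242.48316269  46.6174172 ]]
[525.73376684 135.78395798  47.53852683] [ 0.18861583 -0.26438977  1.365247  ] [[202.85060293 193.88457205]]
```

View pics/p3.png

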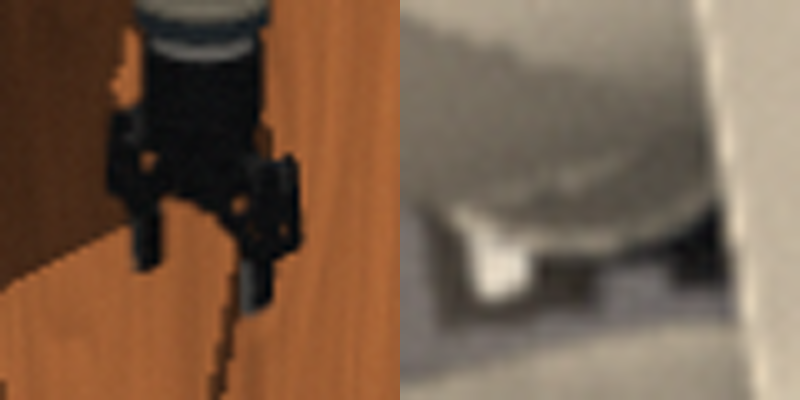

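The tips show about 5 px higher than projected in both poses, so the real tips may sit well above the reported TCP. I'll descend carefully and watch the force.

send_rows(targets=[0,0,0.001,0,0,0,-1,0,0,0.002,0,0,0,-1,0,0,0.003,0,0,0,-1,0,0,0.004,0,0,0,-1,0,0,0.004,0,0,0,-1])

```text
clock: 4.03
eef_pos: [525.5, 135.7, 43.2]
tcp_rot: [3.141, 0.0, -0.214]
contact_force: [0.4, -1.0, -0.1]
opening: -0.0
grasp_force: 0.0
```

send_rows(targets=[0,0,0.001,0,0,0,-1,0,0,0.002,0,0,0,-1,0,0,0.002,0,0,0,-1])

```text
clock: 4.28
eef_pos: [525.6, 135.8, 41.3]
tcp_rot: [3.141, 0.0, -0.214]
contact_force: [-0.3, -0.2, 0.4]
opening: 0.001
grasp_force: 0.0
```

send_rows(targets=[0,0,0.001,0,0,0,-1,0,0,0.002,0,0,0,-1,0,0,0.003,0,0,0,-1,0,0,0.003,0,0,0,-1])

```text
clock: 4.62
eef_pos: [525.6, 135.8, 38.3]
tcp_rot: [3.141, 0.0, -0.214]
contact_force: [-0.0, 0.4, -0.3]
opening: 0.001
grasp_force: 0.0
```

```bash
python3 - <<'E'
from rig import cams,r
from h import *
f=cams.grab_frame("scene");s=r.sense();print(s["contact_force"],s["eef_pos"])
cv2.imwrite("pics/p4.png",cv2.resize(f["color"][195:245,250:300],(600,600),interpolation=cv2.INTER_CUBIC))
E
```

```text
[0.01629149 0.20015471 0.40191281] [525.66399881 135.75049969  38.39875373]
```

View pics/p4.png

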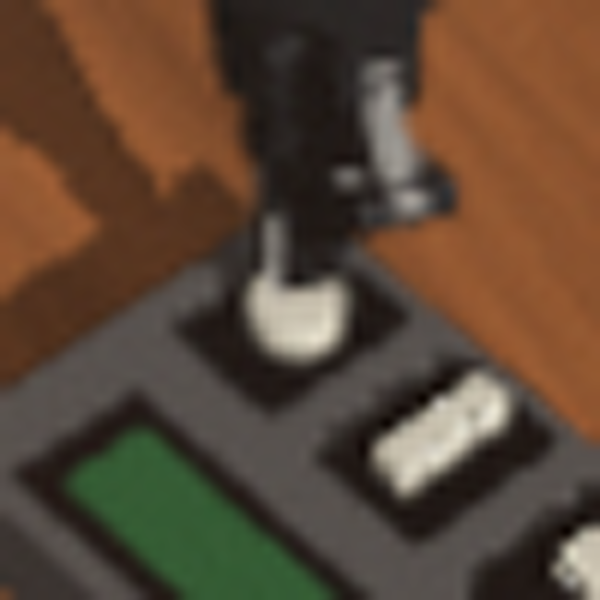

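The tip now covers the upper half of the key with no force, so it is above the key and the true tip is about 20 mm higher than reported. I'll keep going down to contact.

send_rows(targets=[0,0,0.001,0,0,0,-1,0,0,0.002,0,0,0,-1,0,0,0.003,0,0,0,-1,0,0,0.004,0,0,0,-1,0,0,0.004,0,0,0,-1])

```text
clock: 5.08
eef_pos: [525.6, 135.7, 34.3]
tcp_rot: [3.141, 0.0, -0.214]
contact_force: [-0.8, 0.1, -0.2]
opening: 0.002
grasp_force: 0.0
```

send_rows(targets=[0,0,0.001,0,0,0,-1,0,0,0.002,0,0,0,-1,0,0,0.002,0,0,0,-1])

```text
clock: 5.33
eef_pos: [525.6, 135.8, 32.3]
tcp_rot: [3.142, 0.0, -0.214]
contact_force: [0.2, 0.2, 0.5]
opening: -0.001
grasp_force: 0.0
```

send_rows(targets=[0,0,0.001,0,0,0,-1,0,0,0.002,0,0,0,-1,0,0,0.002,0,0,0,-1])

```text
clock: 5.58
eef_pos: [525.6, 135.7, 30.3]
tcp_rot: [3.141, 0.0, -0.214]
contact_force: [0.9, -0.2, -0.3]
opening: 0.0
grasp_force: 0.0
```

send_rows(targets=[0,0,0.001,0,0,0,-1,0,0,0.002,0,0,0,-1,0,0,0.002,0,0,0,-1])

```text
clock: 5.83
eef_pos: [525.6, 135.7, 28.3]
tcp_rot: [3.141, 0.0, -0.214]
contact_force: [0.4, 0.1, 0.1]
opening: -0.0
grasp_force: 0.0
```

send_rows(targets=[0,0,0.001,0,0,0,-1,0,0,0.002,0,0,0,-1,0,0,0.002,0,0,0,-1])

```text
clock: 6.08
eef_pos: [525.6, 135.8, 26.3]
tcp_rot: [3.141, 0.0, -0.214]
contact_force: [0.4, 1.5, 0.9]
opening: 0.003
grasp_force: 0.0
```

send_rows(targets=[0,0,0.001,0,0,0,-1,0,0,0.002,0,0,0,-1,0,0,0.002,0,0,0,-1])

```text
clock: 6.33
eef_pos: [525.8, 135.8, 24.4]
tcp_rot: [-3.142, -0.0, -0.214]
contact_force: [-0.9, -0.4, 1.6]
opening: 0.001
grasp_force: 0.8
```

send_rows(targets=[0,0,0.001,0,0,0,-1,0,0,0.002,0,0,0,-1,0,0,0.002,0,0,0,-1])

```text
clock: 6.58
eef_pos: [525.8, 135.8, 22.5]
tcp_rot: [-3.142, -0.0, -0.214]
contact_force: [-0.8, -1.1, 2.7]
opening: -0.0
grasp_force: 1.3
```

send_rows(targets=[0,0,0.001,0,0,0,-1,0,0,0.002,0,0,0,-1,0,0,0.002,0,0,0,-1])

```text
clock: 6.83
eef_pos: [525.8, 135.8, 20.5]
tcp_rot: [-3.142, -0.0, -0.214]
contact_force: [0.2, -0.4, 2.9]
opening: -0.002
grasp_force: 1.8
```

send_rows(targets=[0,0,0.001,0,0,0,-1,0,0,0.002,0,0,0,-1,0,0,0.002,0,0,0,-1])

```text
clock: 7.08
eef_pos: [525.8, 135.8, 19.5]
tcp_rot: [-3.142, -0.0, -0.214]
contact_force: [-4.1, -1.3, 18.6]
opening: 0.004
grasp_force: 8.7
```

send_rows(targets=[0,0,0.001,0,0,0,-1,0,0,0.001,0,0,0,-1])

```text
clock: 7.25
eef_pos: [525.9, 135.8, 19.3]
tcp_rot: [-3.141, -0.0, -0.214]
contact_force: [-7.7, -1.7, 27.3]
opening: -0.002
grasp_force: 13.7
```

Bottomed at about 20 with the force jumping to 27 N, so the round key is fully down and the real tips are about 28 mm above the reported z. Next I'll retreat and move over the grip.

send_rows(targets=[0,0,-0.005,0,0,0,-1,0,0,-0.02,0,0,0,-1,0,0,-0.06,0,0,0,-1,0,0,-0.085,0,0,0,-0.5,0.073,0.298,-0.085,0,0,0,0.2,0.073,0.298,-0.085,0,0,0,0.2,0.073,0.298,-0.085,0,0,0,0.2,0.073,0.298,-0.085,0,0,0,0.2,0.073,0.298,-0.085,0,0,0,0.2,0.073,0.298,-0.085,0,0,0,0.2,0.073,0.298,-0.085,0,0,0,0.2,0.073,0.298,-0.085,0,0,0,0.2])

```text
clock: 8.25
eef_pos: [533.7, -175.7, 102.5]
tcp_rot: [3.14, -0.001, -0.216]
contact_force: [-0.0, -0.1, 0.5]
opening: 0.602
grasp_force: 0.0
```

send_rows(targets=[0,0,0,0,0,0,0.2,0,0,0,0,0,0,0.2])

```text
clock: 8.42
eef_pos: [533.3, -171.6, 102.1]
tcp_rot: [-3.141, 0.001, -0.217]
contact_force: [-0.1, 0.6, -0.4]
opening: 0.604
grasp_force: 0.0
```

```bash
python3 to.py 533.5 -171 80; python3 - <<'E'
from rig import cams,r
from h import *
ims=[]
f=cams.grab_frame("scene");t=cams.grab_frame("top")
cv2.imwrite("pics/s5.png",f["color"]);cv2.imwrite("pics/t5.png",t["color"])
s=r.sense();p=s["eef_pos"]+[0,0,28];print(proj(f,p),proj(t,p),proj(f,[533.5,-171,91]))
cv2.imwrite("pics/p5.png",np.hstack([cv2.resize(f["color"][125:200,185:260],(400,400),interpolation=cv2.INTER_CUBIC),cv2.resize(t["color"][150:225,285:360],(400,400),interpolation=cv2.INTER_CUBIC)]))
E
```

```text
8.4167 [ 533.2946 -171.57    102.1014] [-3.1413  0.0007 -0.2166] [-0.082   0.5859 -0.3559] 0.6035375402094881 0.0 [-0.3141  0.3724  1.8609  0.0003  0.909   1.4731]
shift m [ 0.0001 -0.0006  0.0221] yaw dz -0.002891401019737394
[[224.06461582 147.09938096]] [[325.56261592 186.19690606]] [[224.34473373 155.59486461]]
```

View pics/p5.png

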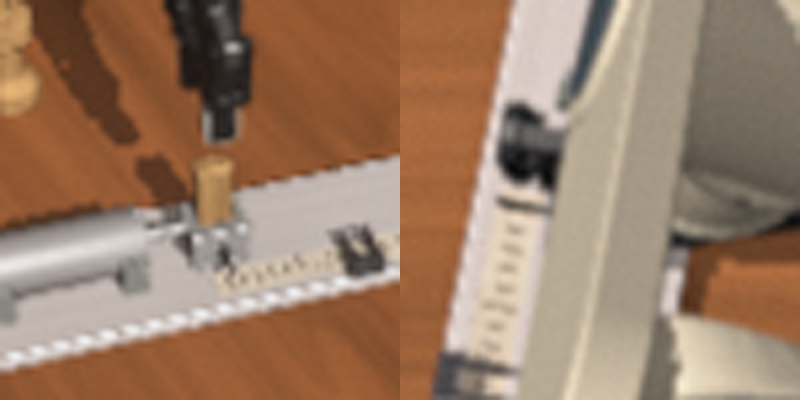

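The scene crop shows the near fingertip at about (222,140), above the grip top at (213,160). In the top crop the finger is at (530,145) and the pointer at (525,205). I'll check the lateral alignment numerically.

```bash
python3 - <<'E'
from rig import cams,r
from h import *
np.set_printoptions(precision=1,suppress=True)
f=cams.grab_frame("scene");t=cams.grab_frame("top");o=np.array([533.3,-171.3]);y=-.2137
ex=np.array([np.cos(y),np.sin(y)]);ey=np.array([-ex[1],ex[0]])
G=lambda P:np.c_[(P[:,:2]-o)@ex,(P[:,:2]-o)@ey]
tip=[(185+222/5.33,125+140/5.33)]
for z in(115,125,135,145):print("scene tip",z,G(onplane(f,tip,z)))
for z in(130,150,170,190):print("top finger mid",z,G(onplane(t,[(285+130/5.33,150+143/5.33),(285+98/5.33,150+143/5.33)],z)).ravel())
E
```

```text
scene tip 115 [[-6.9  7.9]]
scene tip 125 [[-4.  19.2]]
scene tip 135 [[-1.  30.6]]
scene tip 145 [[ 1.9 42. ]]
top finger mid 130 [14.2 43.8 11.3 58. ]
top finger mid 150 [10.8 45.8  7.9 59.7]
top finger mid 170 [ 7.4 47.8  4.5 61.5]
top finger mid 190 [ 4.  49.8  1.2 63.2]
```

send_rows(targets=[0,0,0.02,0,0,0.003,0.2,0,0,0.04,0,0,0.003,0.2,0,0,0.05,0,0,0.003,0.2,0,0,0.06,0,0,0.003,0.2,0,0,0.067,0,0,0.003,0.2,0,0,0.073,0,0,0.003,0.2,0,0,0.073,0,0,0.003,0.2])

```text
clock: 9.2
eef_pos: [533.3, -170.6, 28.7]
tcp_rot: [-3.141, 0.001, -0.217]
contact_force: [-0.5, 0.8, 0.1]
opening: 0.604
grasp_force: 0.0
```

send_rows(targets=[0,0,0,0,0,0,-0.4,0,0,0,0,0,0,-0.5,0,0,0,0,0,0,-0.6,0,0,0,0,0,0,-0.7,0,0,0,0,0,0,-0.8,0,0,0,0,0,0,-0.9], grip_force=20)

```text
clock: 9.7
eef_pos: [534.1, -171.8, 30.3]
tcp_rot: [3.141, -0.001, -0.217]
contact_force: [-1.6, -4.5, 4.3]
opening: 0.184
grasp_force: 25.7
```

send_rows(targets=[0,0,0,0,0,0,-1,0,0,0,0,0,0,-1,0,0,0,0,0,0,-1], grip_force=60)

```text
clock: 9.95
eef_pos: [534.1, -171.7, 30.3]
tcp_rot: [3.141, -0.001, -0.217]
contact_force: [-1.9, -4.5, 4.1]
opening: 0.179
grasp_force: 59.7
```

```bash
python3 to.py 445 -152 30
```

```text
9.95 [ 534.1039 -171.7388   30.3299] [ 3.1408 -0.0013 -0.2173] [-1.8838 -4.5226  4.1166] 0.17921186445703974 59.7036874294281 [-0.3133  0.4771  1.9006 -0.001   0.7625  1.4754]
shift m [-0.0913 -0.0001  0.0002] yaw dz -0.003592268553025857
```

send_rows(targets=[-0.002,0,0,0,0,0,-1,-0.007,0,0,0,0,0,-1,-0.014,0,0,0,0,0,-1,-0.021,0,0,0,0,0,-1,-0.028,0,0,0,0,0,-1,-0.035,0,0,0,0,0,-1,-0.042,0,0,0,0,0,-1,-0.049,0,0,0,0,0,-1,-0.056,0,0,0,0,0,-1,-0.062,0,0,0,0,0,-1,-0.066,0,0,0,0,0,-1,-0.068,0,0,0,0,0,-1])

```text
clock: 10.95
eef_pos: [470.0, -157.6, 30.4]
tcp_rot: [3.141, -0.006, -0.217]
contact_force: [8.1, -5.6, -8.5]
opening: 0.173
grasp_force: 58.5
```

send_rows(targets=[0,0,0,0,0,0,-1,0,0,0,0,0,0,-1])

```text
clock: 11.12
eef_pos: [470.3, -157.6, 30.4]
tcp_rot: [3.141, -0.006, -0.217]
contact_force: [7.9, -6.4, -6.6]
opening: 0.177
grasp_force: 58.6
```

```bash
python3 - <<'E'
from rig import cams,r
from h import *
s=r.sense();print(s["eef_pos"],s["contact_force"],np.hypot(*(s["eef_pos"]-[534.1,-171.7,0])[:2]))
f=cams.grab_frame("scene");t=cams.grab_frame("top")
cv2.imwrite("pics/s6.png",f["color"]);cv2.imwrite("pics/t6.png",t["color"])
cv2.imwrite("pics/p6.png",np.hstack([cv2.resize(f["color"][150:190,220:260],(400,400),interpolation=cv2.INTER_CUBIC),cv2.resize(t["color"][195:235,280:320],(400,400),interpolation=cv2.INTER_CUBIC)]))
E
```

```text
[ 470.27990184 -157.64835511   30.39030409] [ 7.9348462  -6.35527696 -6.61463011] 65.34870812000983
```

```bash
cat > prof.py <<'E'
from rig import cams
from h import *
np.set_printoptions(linewidth=250)
o=np.array([533.3,-171.3]);y=-.2137;ex=np.array([np.cos(y),np.sin(y)]);ey=np.array([-ex[1],ex[0]])
def prof(fn,im,xs,ys,z):
    P=[[*(o+a*ex+b*ey),z] for a in xs for b in ys];q=proj(fn,P).astype(np.float32).reshape(len(xs),len(ys),2)
    return cv2.remap(cv2.cvtColor(im,cv2.COLOR_BGR2GRAY),q[...,0],q[...,1],cv2.INTER_LINEAR)
E
python3 - <<'E'
from prof import *
t=cams.grab_frame("top");f=cams.grab_frame("scene")
xs=np.arange(-112,-50,2.)
print(xs)
for n,c,z in(("t1 z28","top1",28),("now z30","t6",30)):
    for b in(26,30,34,38,42): print(n,b,prof(t,cv2.imread(f"pics/{'top1' if c=='top1' else 't6'}.png"),xs,[b],z).ravel())
for n in("scene1","s6"):
    for b in(26,30,34,38): print(n,b,prof(f,cv2.imread(f"pics/{n}.png"),xs,[b],30).ravel())
E
```

```text
[-112. -110. -108. -106. -104. -102. -100.  -98.  -96.  -94.  -92.  -90.  -88.  -86.  -84.  -82.  -80.  -78.  -76.  -74.  -72.  -70.  -68.  -66.  -64.  -62.  -60.  -58.  -56.  -54.  -52.]
t1 z28 26 [220 220 219 222 219 200 158 116 117 152 200 216 218 202 160 118 125 163 203 213 216 217 220 218 216 216 215 214 213 209 195]
t1 z28 30 [211 213 219 224 219 185 139  94 118 158 193 205 206 179 138  94 116 156 194 207 195 199 207 214 212 205 200 206 209 200 183]
t1 z28 34 [200 193 206 216 213 181 132 104 109 136 147 155 162 151 120 100 107 152 182 191 180 184 200 211 206 184 183 196 213 206 194]
t1 z28 38 [205 193 201 212 208 184 134 106 102 115 115 117 122 121  99  91 104 138 179 194 194 190 202 207 204 194 198 206 211 209 186]
t1 z28 42 [218 216 216 223 218 186 139  95 107 121 131 133 132 120 102  88 112 145 176 198 207 209 210 214 212 210 208 210 209 202 190]
now z30 26 [179 178 180 181 178 175 172 172 174 176 179 178 177 176 177 175 175 175 179 177 171 170 175 184 189 191 190 185 179 169 157]
now z30 30 [200 203 208 212 208 179 150 132 147 172 188 191 187 170 149 134 148 171 189 192 162
[... 824 characters left out ...]
185 185 186 186 186 185 184 184 183]
scene1 38 [192 192 192 192 190 174 142  92  70  74  91 119 139 153 131 101  82  70  93 120 152 178 183 184 186 188 189 189 188 188 189]
s6 26 [184 184 184 185 181 170 150 123 121 129 130 131 140 152 137 117 109 107 124 137 136 123  90  73  76  91 109 129 148 155 159]
s6 30 [185 185 185 184 181 161 136 108  78  94 109 117 125 134 131 103  84  83  95 116 121 119 103  85  98 121 130 136 152 164 167]
s6 34 [189 188 189 190 182 169 130  94  79  77  95 110 123 129 123 102  73  69  78  93 114 110 100 101 111 141 166 169 171 176 177]
s6 38 [194 194 194 195 192 176 143  92  69  74  92 120 140 154 131 101  80  67  91 117 136 141 113 105 129 155 178 185 187 189 189]
```

The top profile puts the prongs at −97.2 and −81.5 (gap centre −89.3) and the pointer at −63.2, so about 26 mm remain.

send_rows(targets=[-0.004,0,0,0,0,0,-1,-0.009,0,0,0,0,0,-1,-0.014,0,0,0,0,0,-1,-0.018,0,0,0,0,0,-1,-0.021,0,0,0,0,0,-1,-0.024,0,0,0,0,0,-1,-0.025,0,0,0,0,0,-1,-0.025,0,0,0,0,0,-1,-0.025,0,0,0,0,0,-1])

```text
clock: 12.07
eef_pos: [446.6, -152.4, 30.4]
tcp_rot: [3.141, -0.007, -0.217]
contact_force: [9.7, -6.1, -10.0]
opening: 0.178
grasp_force: 59.6
```

```bash
python3 - <<'E'
from prof import *
from rig import r
s=r.sense();print(s["eef_pos"],s["contact_force"],np.hypot(*(s["eef_pos"]-[534.1,-171.7,0])[:2]))
t=cams.grab_frame("top");f=cams.grab_frame("scene");cv2.imwrite("pics/t7.png",t["color"])
xs=np.arange(-112,-60,2.);print(xs)
for b in(26,30,34,38,42):print("top",b,prof(t,t["color"],xs,[b],30).ravel())
for b in(26,30,34,38):print("sc",b,prof(f,f["color"],xs,[b],30).ravel())
cv2.imwrite("pics/p7.png",np.hstack([cv2.resize(f["color"][150:190,220:260],(400,400),interpolation=cv2.INTER_CUBIC),cv2.resize(t["color"][195:235,280:320],(400,400),interpolation=cv2.INTER_CUBIC)]))
E
```

```text
[ 446.56689691 -152.38366146   30.37882786] [  9.68963968  -6.06899781 -10.01816995] 89.63908227449909
[-112. -110. -108. -106. -104. -102. -100.  -98.  -96.  -94.  -92.  -90.  -88.  -86.  -84.  -82.  -80.  -78.  -76.  -74.  -72.  -70.  -68.  -66.  -64.  -62.]
top 26 [176 174 173 172 177 184 190 193 191 186 180 172 164 153 138 131 120 111 101  94  89  85  88  85  81  77]
top 30 [187 188 193 196 192 183 172 157 134 115  98  86  86  85  82  80  81  79  77  75  74  75  79  88  91  90]
top 34 [202 195 206 215 213 184 141 106  90  92  84  75  73  93 117 134 143 142 129 109  88  96 134 163 176 163]
top 38 [207 195 202 214 211 186 136  90  66  60  54  43  60  97 144 167 175 170 146 106  79  79 137 180 199 195]
top 42 [219 218 218 224 220 187 138  85  61  43  30  24  56 105 152 175 174 162 135  90  53  66 116 178 204 213]
sc 26 [183 181 175 165 154 139 120  96  82  74  71  80 101 123 103  77  90 103 123 141 152 159 156 147 136 146]
sc 30 [184 183 181 174 164 144 120  89  53  49  49  73  99 116 118  84  67  74  93 120 143 166 173 173 170 170]
sc 34 [188 188 187 185 175 162 124  88  62  45  42  57  93 114 118  98  67  65  74 101 136 162 183 183 184 184]
sc 38 [192 193 194 194 190 175 143  91  61  50  58  82 115 146 128 101  80  67  89 118 152 180 183 184 187 190]
```

View pics/p7.png

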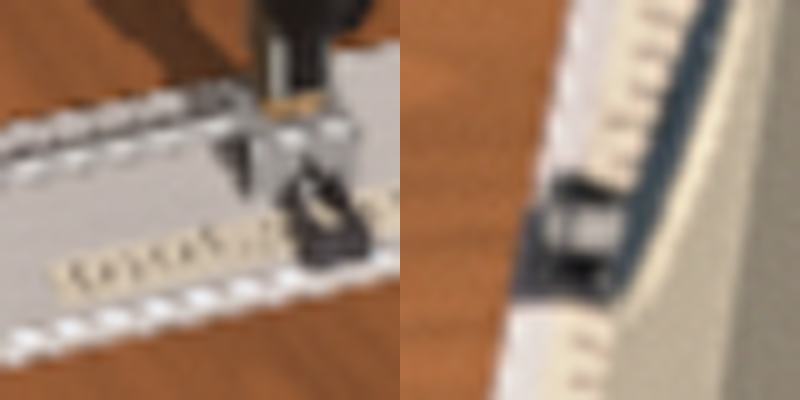

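The fork looks unmoved, with the pointer seen between the prongs in the scene half at about (318,205). In the top half the gripper knuckle hides the pointer, so I'll check the travel from scene-view differences.

```bash
python3 - <<'E'
from prof import *
t=cams.grab_frame("top");f=cams.grab_frame("scene")
s1,s6=[cv2.imread(f"pics/{n}.png") for n in("scene1","s6")];t1=cv2.imread("pics/top1.png");s7=f["color"]
xs=np.arange(-115,21,.5)
def cen(d,lo,hi):
    m=(xs>lo)&(xs<hi);w=np.clip(d[m]-8,0,None);return round((w*xs[m]).sum()/w.sum(),2)
for b in([28],[32],[36],[39]):
    P=lambda im,fr,z:prof(fr,im,xs,b,z).mean(1)
    a,c,d=[P(i,f,33) for i in(s1,s6,s7)]
    print("y",b,"scene home",cen(c-a,-12,12),"s6",cen(a-c,-80,-52),"now",cen(a-d,-102,-76))
    h=P(t1,t,33);p=P(t1,t,28)
    print("  top home",cen(190-h,-9,9),"prongs",cen(175-p,-105,-90),cen(175-p,-89,-74))
E
```

```text
y [28] scene home 1.47 s6 -62.65 now -89.47
  top home 0.12 prongs -97.19 -81.2
y [32] scene home 2.27 s6 -62.99 now -89.07
  top home -0.14 prongs -97.53 -81.73
y [36] scene home 2.99 s6 -64.88 now -89.13
  top home -0.36 prongs -95.59 -82.87
y [39] scene home 2.39 s6 -65.37 now -89.95
  top home -0.48 prongs -95.47 -82.96
```

By the arm reading the pull is 89.6 mm, and the gap centre is at 89.4 mm. I'll hold for 1.5 s, then ease it home.

send_rows(targets=[0,0,0,0,0,0,-1,0,0,0,0,0,0,-1,0,0,0,0,0,0,-1,0,0,0,0,0,0,-1,0,0,0,0,0,0,-1,0,0,0,0,0,0,-1,0,0,0,0,0,0,-1,0,0,0,0,0,0,-1,0,0,0,0,0,0,-1,0,0,0,0,0,0,-1,0,0,0,0,0,0,-1,0,0,0,0,0,0,-1])

```text
clock: 13.27
eef_pos: [446.7, -152.4, 30.3]
tcp_rot: [3.141, -0.007, -0.217]
contact_force: [9.6, -6.8, -9.8]
opening: 0.177
grasp_force: 59.6
```

send_rows(targets=[0,0,0,0,0,0,-1,0,0,0,0,0,0,-1,0,0,0,0,0,0,-1,0,0,0,0,0,0,-1,0,0,0,0,0,0,-1,0,0,0,0,0,0,-1])

```text
clock: 13.77
eef_pos: [446.7, -152.4, 30.4]
tcp_rot: [3.141, -0.007, -0.217]
contact_force: [9.7, -6.7, -9.1]
opening: 0.175
grasp_force: 59.6
```

send_rows(targets=[0.001,0,0,0,0,0,-1,0.003,0,0,0,0,0,-1,0.006,0,0,0,0,0,-1,0.009,0,0,0,0,0,-1,0.012,0,0,0,0,0,-1,0.015,0,0,0,0,0,-1,0.018,0,0,0,0,0,-1,0.021,0,0,0,0,0,-1,0.024,0,0,0,0,0,-1,0.027,0,0,0,0,0,-1,0.03,0,0,0,0,0,-1,0.033,0,0,0,0,0,-1])

```text
clock: 14.77
eef_pos: [478.1, -159.4, 30.4]
tcp_rot: [3.141, -0.006, -0.217]
contact_force: [6.7, -6.9, -4.8]
opening: 0.176
grasp_force: 60.0
```

send_rows(targets=[0.003,0,0,0,0,0,-1,0.006,0,0,0,0,0,-1,0.009,0,0,0,0,0,-1,0.012,0,0,0,0,0,-1,0.015,0,0,0,0,0,-1,0.018,0,0,0,0,0,-1,0.021,0,0,0,0,0,-1,0.024,0,0,0,0,0,-1,0.027,0,0,0,0,0,-1,0.03,0,0,0,0,0,-1,0.033,0,0,0,0,0,-1,0.036,0,0,0,0,0,-1])

```text
clock: 15.77
eef_pos: [512.4, -167.0, 30.4]
tcp_rot: [3.141, -0.004, -0.217]
contact_force: [3.2, -6.5, -0.7]
opening: 0.174
grasp_force: 60.6
```

send_rows(targets=[0.003,0,0,0,0,0,-1,0.006,0,0,0,0,0,-1,0.009,0,0,0,0,0,-1,0.012,0,0,0,0,0,-1,0.014,0,0,0,0,0,-1,0.016,0,0,0,0,0,-1,0.018,0,0,0,0,0,-1,0.019,0,0,0,0,0,-1,0.02,0,0,0,0,0,-1,0.021,0,0,0,0,0,-1,0.022,0,0,0,0,0,-1,0.022,0,0,0,0,0,-1])

```text
clock: 16.77
eef_pos: [533.5, -171.6, 30.4]
tcp_rot: [3.141, -0.003, -0.217]
contact_force: [2.2, -6.1, 0.6]
opening: 0.174
grasp_force: 60.8
```

```bash
python3 to.py 534.1 -171.7 30.3
```

```text
16.7667 [ 533.455  -171.6284   30.3605] [ 3.1407 -0.0035 -0.2173] [ 2.1889 -6.0843  0.6201] 0.173772202396712 60.8366060256958 [-0.3136  0.4753  1.9039 -0.0008  0.7589  1.4751]
shift m [ 0.0006 -0.0001  0.0001] yaw dz -0.0035810889637832855
```

send_rows(targets=[0.0005,0,0,0,0,0,-1,0.001,0,0,0,0,0,-1,0.0015,0,0,0,0,0,-1,0.0015,0,0,0,0,0,-1])

```text
clock: 17.1
eef_pos: [534.1, -171.8, 30.3]
tcp_rot: [3.141, -0.002, -0.217]
contact_force: [-0.0, -4.8, 2.5]
opening: 0.178
grasp_force: 61.4
```

send_rows(targets=[0.0005,0,0,0,0,0,-1,0.001,0,0,0,0,0,-1,0.0015,0,0,0,0,0,-1,0.0015,0,0,0,0,0,-1])

```text
clock: 17.43
eef_pos: [534.1, -171.7, 30.3]
tcp_rot: [3.141, 0.001, -0.217]
contact_force: [-6.6, -3.9, 7.9]
opening: 0.183
grasp_force: 62.3
```

The slide is hard against its home stop. I'll release and rise.

send_rows(targets=[-0.001,0,0,0,0,0,-1,-0.001,0,0,0,0,0,-0.5,-0.001,0,0,0,0,0,-0.2,-0.001,0,0,0,0,0,0.2,-0.001,0,0,0,0,0,0.2,-0.001,0,0,0,0,0,0.2], grip_force=20)

```text
clock: 17.93
eef_pos: [533.7, -170.8, 29.5]
tcp_rot: [-3.141, 0.0, -0.217]
contact_force: [-0.6, 0.3, 0.0]
opening: 0.6
grasp_force: 0.0
```

send_rows(targets=[0,0,-0.01,0,0,0,0.2,0,0,-0.03,0,0,0,0.2,0,0,-0.06,0,0,0,0.2,0,0,-0.08,0,0,0,0.2,0,0,-0.08,0,0,0,0.2])

```text
clock: 18.35
eef_pos: [536.5, -171.8, 114.4]
tcp_rot: [3.141, -0.007, -0.217]
contact_force: [1.3, -0.7, 1.0]
opening: 0.602
grasp_force: 0.0
```

```bash
python3 to.py 515.5 188.5 60; python3 - <<'E'
from prof import *
f=cams.grab_frame("scene");t=cams.grab_frame("top");s1=cv2.imread("pics/scene1.png")
xs=np.arange(-112,10,4.)
for b in(30,38):print(prof(f,s1,xs,[b],30).ravel());print(prof(f,f["color"],xs,[b],30).ravel())
E
```

```text
18.35 [ 536.541  -171.7593  114.3773] [ 3.141  -0.0069 -0.2171] [ 1.3211 -0.7389  0.9564] 0.6024012992597172 0.0 [-0.3125  0.3566  1.8514  0.0001  0.9267  1.4754]
shift m [-0.0985 -0.3473  0.0535] yaw dz -0.0034273277489884624
[183 184 181 136  77 107 124 133  95 105 144 180 183 183 182 181 181 181 181 180 180 181 181 179 172 157 160 149  99 100 124]
[186 188 182 138  79 109 127 134  95 106 146 183 185 185 184 184 184 183 183 184 184 183 183 181 174 160 163 152 102 100 126]
[192 192 190 142  70  91 139 131  82  93 152 183 186 189 188 189 175 161 190 189 190 184 185 191 187 186 189 164 118 164 174]
[194 195 192 144  71  93 141 132  84  95 154 185 188 192 191 191 178 164 192 192 192 186 187 194 189 190 193 168 119 167 177]
```

The slide is home and the fork unchanged. On to the bar key.

send_rows(targets=[-0.098,-0.347,0,0,0,0,-1,-0.098,-0.347,0,0,0,0,-1,-0.098,-0.347,0,0,0,0,-1,-0.098,-0.347,0,0,0,0,-1,-0.098,-0.347,0,0,0,0,-1,-0.098,-0.347,0,0,0,0,-1,-0.098,-0.347,0,0,0,0,-1,-0.098,-0.347,0,0,0,0,-1,-0.098,-0.347,0,0,0,0,-1,-0.098,-0.347,0,0,0,0,-1,-0.098,-0.347,0,0,0,0,-1,-0.098,-0.347,0,0,0,0,-1])

```text
clock: 19.45
eef_pos: [511.9, 188.6, 108.6]
tcp_rot: [3.14, 0.002, -0.216]
contact_force: [0.7, 0.0, 0.1]
opening: -0.003
grasp_force: 0.0
```

send_rows(targets=[0,0,0,0,0,0,-1,0,0,0,0,0,0,-1,0,0,0,0,0,0,-1])

```text
clock: 19.7
eef_pos: [512.9, 188.0, 109.4]
tcp_rot: [3.141, 0.0, -0.219]
contact_force: [0.7, 0.1, 0.8]
opening: 0.005
grasp_force: 0.0
```

```bash
python3 to.py 515.5 188.5 30
```

```text
19.7 [512.8963 187.9648 109.4245] [ 3.1414  0.0002 -0.2188] [0.7117 0.1107 0.7806] 0.004864448622039825 0.0 [ 0.3486  0.3431  1.886  -0.0001  0.9128  2.1382]
shift m [ 0.0024 -0.0011  0.0794] yaw dz -0.005087224804739998
```

send_rows(targets=[0.002,-0.001,0.03,0,0,0,-1,0.002,-0.001,0.055,0,0,0,-1,0.002,-0.001,0.07,0,0,0,-1,0.002,-0.001,0.078,0,0,0,-1,0.002,-0.001,0.081,0,0,0,-1,0.002,-0.001,0.083,0,0,0,-1,0.002,-0.001,0.085,0,0,0,-1,0.002,-0.001,0.086,0,0,0,-1,0.002,-0.001,0.087,0,0,0,-1,0.002,-0.001,0.087,0,0,0,-1])

```text
clock: 20.53
eef_pos: [515.7, 189.7, 23.2]
tcp_rot: [-3.141, -0.001, -0.217]
contact_force: [1.4, -0.4, 2.2]
opening: 0.006
grasp_force: 1.1
```

send_rows(targets=[0,0,0.001,0,0,0,-1,0,0,0.002,0,0,0,-1,0,0,0.002,0,0,0,-1])

```text
clock: 20.78
eef_pos: [515.6, 189.7, 20.8]
tcp_rot: [-3.141, -0.001, -0.217]
contact_force: [1.6, -0.8, 2.7]
opening: -0.002
grasp_force: 1.7
```

send_rows(targets=[0,0,0.001,0,0,0,-1,0,0,0.002,0,0,0,-1,0,0,0.002,0,0,0,-1])

```text
clock: 21.03
eef_pos: [515.7, 189.8, 19.6]
tcp_rot: [-3.141, -0.001, -0.217]
contact_force: [-1.7, -2.7, 15.9]
opening: 0.0
grasp_force: 7.7
```

send_rows(targets=[0,0,0.001,0,0,0,-1,0,0,0.001,0,0,0,-1])

```text
clock: 21.2
eef_pos: [515.7, 189.8, 19.3]
tcp_rot: [-3.141, -0.001, -0.217]
contact_force: [-4.4, -3.2, 25.7]
opening: -0.001
grasp_force: 12.6
```

The bar key bottomed out the same way. I'll retreat clear and check everything before handing in.

send_rows(targets=[0,0,-0.005,0,0,0,-1,0,0,-0.02,0,0,0,-1,0,0,-0.06,0,0,0,-1,0,0,-0.1,0,0,0,-1,0,0,-0.13,0,0,0,-1,0,0,-0.13,0,0,0,-1,0,0,-0.13,0,0,0,-1,0,0,-0.13,0,0,0,-1,0,0,-0.13,0,0,0,-1])

```text
clock: 21.95
eef_pos: [513.6, 189.2, 145.8]
tcp_rot: [3.14, 0.003, -0.217]
contact_force: [-0.3, 0.6, -0.4]
opening: 0.002
grasp_force: 0.0
```

```bash
python3 - <<'E'
from prof import *
from rig import r
f=cams.grab_frame("scene");s1=cv2.imread("pics/scene1.png")
d=cv2.absdiff(f["color"],s1).max(2)
for n,(a,b,c,e) in dict(gauge=(150,200,175,278),keys=(212,255,265,312),jar=(280,315,275,302),plane=(260,300,328,358),spool=(120,150,175,195)).items():print(n,np.percentile(d[a:b,c:e],[50,95,100]))
s=r.sense();print(s["clock"],s["eef_pos"],s["contact_force"])
E
```

```text
gauge [  2.    71.55 127.  ]
keys [2. 4. 6.]
jar [2. 3. 5.]
plane [2. 4. 7.]
spool [ 2. 69. 74.]
22.0 [513.72023123 189.21381401 145.79251468] [ 0.21240344 -0.12029106  1.08221827]
```

```bash
python3 - <<'E'
from prof import *
f=cams.grab_frame("scene");s1=cv2.imread("pics/scene1.png");d=cv2.absdiff(f["color"],s1).max(2)
for a,n in((150,200),(120,150)):
    ys,xs=np.where(d[a:n,175:278]>30);print(len(ys),xs.min()+175,xs.max()+175,ys.min()+a,ys.max()+a)
print(d[152:186:3,215:242:2])
E
```

```text
611 211 255 150 195
868 185 232 120 149
[[ 69  65  63  59  63  64  61  64  65  66  17   4   2   2]
 [  1  56  64  24   9  39  87  59  66  64  66  11   3   1]
 [  3   1  57  25   2   2  62  57  61  62  64  49  48   8]
 [  4   1   1  14   1   5  47  69  81  84  80  84  83  85]
 [  1   3   2   3   1   4  49  64  80  83  86  85  83  86]
 [  1   2   0   3   2   3   4  77  90  82  86  84  83  89]
 [  1   2   2   2   3   2   1  18  83  83  82  84  84  84]
 [  1   2   3   3   1   5   3   1   1  28  89  88  90  83]
 [  1   2   2   1   1   1   3   2   3   3  41  86  86  90]
 [  1   1   5   2   2   3   2   1   3   1   4  19 125 107]
 [  2   2   1   1   4   3   1   2   1   3   4   1  41  57]
 [  1   3   0   2   2   3   2   1   2   0   1   0   1  64]]
```

The remaining difference is a smooth diagonal band, which is the arm's shadow. Grip and carriage pixels outside it are unchanged, so I'm handing in.

```bash
python3 -c "
from rig import r
print(r.sign_off())"
```

```text
the job is handed in; nothing more can be done
None
```

I did the check in the order asked and handed it in at about 22 s: round key fully down, slide held about 1.7 s in the fork gap (89.6 mm by the arm, gap centre measured at 89.4 mm) and eased fully home, then bar key fully down; the last images show no sign that the square key, the fork or the things around moved, though the arm's shadow lay over the spool and part of the gauge.

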